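# Refit the battery cover of an upturned kitchen scale

## Robot

A 7-joint arm with a two-finger parallel gripper is mounted at the origin on the work surface; the furniture and walls round the work are solid. World frame = base frame: x ahead of the robot, y to its left, z up, the work surface at z = 0. Lengths are in m, angles in rad, forces in N, time in s.
With the tool pointing down it reaches from about 0.4 to 0.85 m from the base axis. Payload 10.4 kg.
Tool frame: the origin (TCP) lies on the centre line of the jaws, within the pads' length; the fingertips stand 11 mm ahead of it and the grasp point (between the pads) lies 8 mm behind it (manip.finger_overhang is the distance from the TCP to the fingertips, in m); z points along the fingers, y is the line along which they close (so a half turn about z gives the same grasp; the last joint's range is limited). The gripper opens to 85 mm and grips with 20 to 120 N. Pads are 22 mm wide; open, the fingers measure 114 mm over their backs; the gripper's body (76 mm by 85 mm) begins 54 mm behind the grasp point. The pads swing forward as they close: fully open they stand 13 mm farther back than shut.
Start: joints at [-1.329, 0.332, -0.065, 1.46, 0.022, 1.35, -0.088], TCP at [0.164, 0.603, 0.242] pointing down, gripper open.
Joint ranges: [-2.6, 2.6], [-0.5, 2.12], [-1.47, 1.34], [0.16, 2.42], [-1.27, 4.41], [0.06, 2.06], [-2.6, 2.6]. Speed limits (rad/s): [2.22, 2.22, 2.79, 2.79, 3.14, 3.14, 3.14].

## Interface

Orientations are given as a unit quaternion [x, y, z, w].
In Python, from workcell import manip, imaging, workorder gives the robot as it stands.
- The arm moves only by the tool jog_arm, never from a script. Its argument "deltas" is a list of rows, each an object with "gripper": the opening, from 0 (shut) to 1 (fully open); "offset": the shift along the tool's x, y, z in m, a list of three; "rotation": the turn, a rotation vector about the tool's x, y, z in degrees, a list of three. In form: [{"gripper": gripper, "offset": [tx, ty, tz], "rotation": [ax, ay, az]}, ...]. A call has 1 to 20 rows; each row shifts and turns the commanded pose from where the row before left it, along the tool's axes as they then stand; what a row does not reach is not made up. A row lasts 1/10 s, in which the tool goes at most 50 mm and 8.59 degrees, less where a joint would pass 70% of its speed; a pose out of reach is approached as far as the arm can. A call with a gripper value outside its range is refused whole. The fingers move at their own pace and stop on an object; "newtons" is the grip in N (left out, the last holds). Time passes only in rows, so rows that do not move let the fingers close. It gives the time, the measured TCP pose, the force, the opening and the grip force at its end, in the units of the state.
- manip.get_obs(): the state, without advancing time (a new reading comes with each control period).
- imaging.camera(name): name is "scene" or "top" or "wrist"; returns the picture (384x512x3 uint8, blue, green, red); there is no depth.
- imaging.camera_model(name): a dict with "camera_matrix" (3x3 intrinsics, pixels), "k1" (the pictures are not rectified: a ray, as slopes to the right and down, at radius r is drawn at 1 + k1 r^2 times it, then the intrinsics apply), "world_to_cam" (4x4, takes a point from world to camera coordinates); the wrist camera has in their place "hand_eye" (4x4, takes a point from camera to tool coordinates, whose origin is the TCP and whose axes are the flange's). Camera axes: x right, y up, looking along -z (the intrinsics and any distortion apply to the point x, -y, -z); pixel columns grow to the right and rows downward; lengths in m; the calibration is good to about 2 mm. A picture is of the moment at which its call begins: read the wrist's pose just before it. camera_model takes no time and is no camera call.
- workorder.hand_in(): hands the job in; it is judged then, once.
The state is a dict: "clock": time; "joint_pos": joint angles; "joint_velocities": joint speeds; "tau": joint torques, N m; "position": TCP position; "ee_rot": TCP orientation; "ft_force": force on the tool from outside, world axes, zero at the start; "torque": the same for the moment, N m; "grip_width": opening from 0.0 (shut) to 1.0 (fully open); "grasp_force": force on a finger pad.
Only numpy, scipy, OpenCV 4.12 (cv2) and the standard library are available. Lean on these libraries where they do the work, as an engineer would, in place of code of your own. Each camera call takes 0.05 s, during which the arm holds its last target. There are 200 camera calls.

## Task

The kitchen scale lies face down with its battery compartment open. Put its loose cover back: holding it tilted, feel with its front lip for the window of the slot hidden under the front deck (it sits a little left or right of the middle) and hook the lip in, then swing it down and press until it lies flat and the spring catch snaps out over its rear edge. Do not force the brittle plastic (firm finger pressure is enough), and leave the other things on the worktop where they are.

Things in the scene. Friction and masses are not known exactly. Their poses are not given: they have to be found in the camera images.
- scale: Grey kitchen scale lying face down, fixed: steel plate 224x184x7 mm below, body 210x170 mm (x by y), deck top at height 48 mm, rubber feet 5 mm high near the corners. Origin on the worktop under the centre of the opening; z up; -x is the front side with the slot, +x the side with the spring catch. Two battery cells inside, x -26 to 27 mm, top at 35 mm height.
- scale_opening (a point): Centre of the opening at deck height, scale frame (0, 0, 48) mm. The opening is 122.5 mm (x) by 120 mm (y), sharp-edged: edges at x = -61.25 and 61.25, y = -60 and 60 mm. Ledges 30 mm wide along both sides carry the fitted cover, underside at height 40 mm, top flush with the deck.
- scale_slot (a point): Middle of the lower edge of the front deck (4 mm thick): scale frame (-61.25, 0, 44) mm. The lip goes below it, toward -x. Hidden there, 2.25 mm behind the edge, is an upright guide strip (height 15 to 44 mm, 6.5 mm thick, y to about 48 mm each side) with one window 34 mm wide in y, open from top to bottom; its middle lies 0 to 10 mm to either side of y = 0, differently each time.
- latch_tip (a point): Tip of the catch's spring nose, 40 mm wide in y: scale frame (56.5, 0, 49.5) mm when fully out. Above it the nose slopes 54 degrees up and back toward +x, to height 63 mm: the cover's rear edge slides down this ramp. Its flat underside is at height 48.5 mm. Catch housing behind: x 63 to 98, y -28 to 28 mm, up to height 68 mm.
- latch (a joint): Slide of the spring nose, m: 0 = fully out over the opening, 0.009 = pushed right back toward the scale's +x. Spring 3 N at 0, 7.5 N at 0.009; pressing the cover past it takes roughly 5 to 15 N downward near the cover's rear edge, then it springs back to 0.
- cover: Loose grey battery cover, about 90 g: plate 120 (x) x 90 (y) x 8 mm with a front lip at its -x end and a grip rib on top. Origin: centre of the plate's underside, z up; it starts right way up, flat on the worktop. Fitted, its axes are parallel to the scale's and its origin is at (0, y, 40) mm in the scale frame; y as the window has it (within 12 mm); play 1.25 mm each way in x.
- cover_lip (a point): Middle of the tip of the cover's front lip: cover frame (-70, 0, 1.5) mm. The lip is 30 mm wide in y, 3 mm thick (z 0 to 3 mm) and stands 10 mm out of the plate's front face (x = -60 mm). Fitted, it passes through the window of the guide strip, 1 mm below the front deck. Beside the window it stops 2.25 mm past the deck edge and the cover cannot go flat.
- cover_rib (a point): Middle of the top of the grip rib: cover frame (-10, 0, 28) mm. The rib is 44 mm long along x (-32 to 12 mm), 14 mm wide in y, 20 mm high above the plate top (z = 8 to 28 mm). Grip it across y.
- cover_edge (a point): Middle of the upper rear edge of the cover, which the catch snaps over: cover frame (60, 0, 8) mm. The plate top between the rib and this edge (x = 15 to 55 mm) is free for pressing; three thin dark lines mark it.
- mug: White mug, 82x112x94 mm, loose bystander; origin under its centre.
- apple: Apple, about 80 mm, loose bystander; origin under its centre.
- lemon: Lemon, 78x55x56 mm, loose bystander; origin under its centre.
- peeler: Peeler with a thick handle, 170x25x18 mm, lying between the two work places, loose bystander; origin under its centre.
- teaspoon: Steel teaspoon, 139x30x10 mm, lying between the two work places, loose bystander; origin under its centre.
Mind the look-alikes: they are no part of the job. There is more than one size of the cover; the one meant has the size given above.

How it is judged:
By the outcome, as a careful person would: the job done as asked, in the order asked, and still so for the second after the job is handed in, with the robot touching nothing.
It also fails if it takes over 61 s, if anything falls off the work surface, if the arm or the gripper's body presses on something with over 40 N, if the wrist force passes 120 N, or if a joint passes its speed limit or range.

## Working session

There is one attempt and no reset: what is moved stays moved. The work goes in short steps, Python scripts to look and compute and a tool call to move; the robot and the scene stay as the last step left them, time stands still between calls to the robot, and variables do not carry over. Pictures are saved under pics/ and viewed, at most 10 in all, crops included, and the job is handed in when it is done.

Besides the shell and the picture viewer there is one more tool, called by a JSON object that holds its "name" and its "arguments", one argument or row to a line. jog_arm: Moves the arm, as the interface text tells. Its arguments: {"type":"object","properties":{"deltas":{"type":"array","items":{"type":"object","properties":{"gripper":{"type":"number"},"offset":{"type":"array","items":{"type":"number"}},"rotation":{"type":"array","items":{"type":"number"}}}}},"newtons":{"type":"number"}},"required":["deltas"]}

```bash
mkdir -p pics; python3 - <<'E'
from workcell import manip, imaging
import cv2,numpy as np
o=manip.get_obs(); print({k:np.round(v,3).tolist() for k,v in o.items()})
print(manip.finger_overhang)
for n in("scene","top","wrist"):
    cv2.imwrite(f"pics/{n}0.png",imaging.camera(n))
    m=imaging.camera_model(n); print(n,{k:np.round(v,4).tolist() for k,v in m.items()})
a=cv2.imread("pics/top0.png"); cv2.imwrite("pics/top0b.png",cv2.resize(a,(800,600),interpolation=cv2.INTER_CUBIC))
E
```

```text
{'clock': 0.0, 'joint_pos': [-1.329, 0.333, -0.065, 1.461, 0.022, 1.35, -0.089], 'joint_velocities': [0.0, -0.0, -0.001, 0.001, 0.0, -0.001, 0.001], 'tau': [0.001, -62.546, 0.05, -39.159, 0.016, 0.01, -0.0], 'position': [0.163, 0.603, 0.241], 'ee_rot': [0.132, 0.991, -0.001, -0.0], 'ft_force': [1.031, -0.283, 0.241], 'torque': [0.069, -0.057, 0.028], 'grasp_force': 0.0, 'grip_width': 1.002}
0.011
scene {'camera_matrix': [[359.0553, 0.0, 253.7926], [0.0, 359.0553, 195.8954], [0.0, 0.0, 1.0]], 'k1': -0.0619, 'world_to_cam': [[0.5637, -0.8257, 0.0216, -0.2669], [0.5175, 0.3734, 0.7699, -0.3156], [-0.6438, -0.4228, 0.6378, -1.1546], [0.0, 0.0, 0.0, 1.0]]}
top {'camera_matrix': [[431.612, 0.0, 254.5079], [0.0, 431.612, 188.1032], [0.0, 0.0, 1.0]], 'k1': -0.0399, 'world_to_cam': [[-0.022, -0.9997, -0.0099, 0.025], [0.9887, -0.0232, 0.1484, -0.5063], [-0.1485, -0.0065, 0.9889, -1.2946], [0.0, 0.0, 0.0, 1.0]]}
wrist {'camera_matrix': [[308.2775, 0.0, 258.4907], [0.0, 308.2775, 196.5375], [0.0, 0.0, 1.0]], 'k1': -0.0004, 'hand_eye': [[-0.0001, 0.9627, 0.2707, 0.0688], [1.0, 0.0, 0.0002, 0.0004], [0.0002, 0.2707, -0.9627, -0.1325], [0.0, 0.0, 0.0, 1.0]]}
```

View pics/top0b.png

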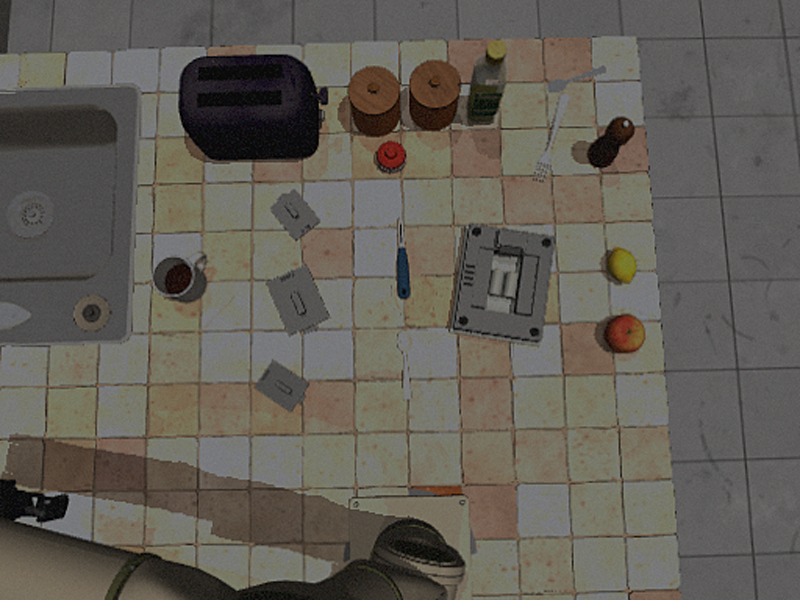

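View pics/scene0.png

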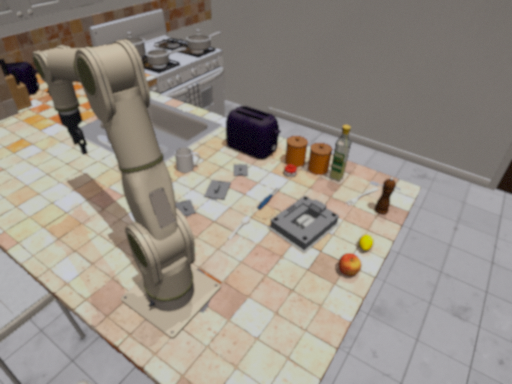

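The picture shows three covers, at top-800 pixels (295,213), (297,300) and (282,385). The scale is at (503,284), with the catch housing toward the upper edge of the picture. I'll enlarge both areas.

```bash
cat > h.py <<'E'
import numpy as np,cv2
from workcell import manip, imaging
from scipy.spatial.transform import Rotation as R
def cam(n,obs=None):
    m=imaging.camera_model(n)
    if n=="wrist":
        o=obs or manip.get_obs(); T=np.eye(4); T[:3,:3]=R.from_quat(o["ee_rot"]).as_matrix(); T[:3,3]=o["position"]
        C=T@np.array(m["hand_eye"])
    else: C=np.linalg.inv(np.array(m["world_to_cam"]))
    return np.array(m["camera_matrix"]),m["k1"],C
def ray(c,uv):
    K,k,C=c; u=np.atleast_2d(uv).astype(float)
    p=cv2.undistortPoints(u[:,None],K,np.array([k,0,0,0.]))[:,0]
    return np.c_[p[:,0],-p[:,1],-np.ones(len(p))]@C[:3,:3].T, C[:3,3]
def onz(c,uv,z):
    d,o=ray(c,uv); return o+d*((z-o[2])/d[:,2])[:,None]
def proj(c,P):
    K,k,C=c; q=(np.atleast_2d(P)-C[:3,3])@C[:3,:3]; q=q*[1,-1,-1]
    return cv2.projectPoints(q,np.zeros(3),np.zeros(3),K,np.array([k,0,0,0.]))[0][:,0]
E
python3 - <<'E'
from h import *
a=cv2.imread("pics/top0.png")
s=6
l=cv2.resize(a[165:225,165:225],None,fx=s,fy=s,interpolation=cv2.INTER_CUBIC)
r=cv2.resize(a[140:225,283:363],None,fx=s,fy=s,interpolation=cv2.INTER_CUBIC)
w=np.zeros((520,860,3),np.uint8); w[:360,:360]=l; w[:510,370:850]=r
w=cv2.convertScaleAbs(w,alpha=1.5); cv2.imwrite("pics/c1.png",w[:, :850][:, :800+50][:,0:850] if 0 else cv2.resize(w,(800,484)))
c=cam("top")
for n,p in dict(c1=(295,213),c2=(297,300),c3=(282,385),scale=(503,284)).items(): print(n,onz(c,np.array(p)*.64,0.01).round(3))
# rough corners of the covers
for q in ([(270,208),(290,191),(319,219),(301,237)],[(266,287),(308,265),(329,318),(289,334)],[(254,386),(272,360),(309,378),(297,411)]):
    P=onz(c,np.array(q)*.64,0.008); print(np.linalg.norm(P-np.roll(P,-1,0),axis=1).round(3))
E
```

```text
c1 [[0.684 0.222 0.01 ]]
c2 [[0.503 0.217 0.01 ]]
c3 [[0.334 0.247 0.01 ]]
scale [[ 0.526 -0.2    0.01 ]]
[0.054 0.086 0.052 0.09 ]
[0.096 0.117 0.086 0.108]
[0.062 0.083 0.069 0.1  ]
```

View pics/c1.png

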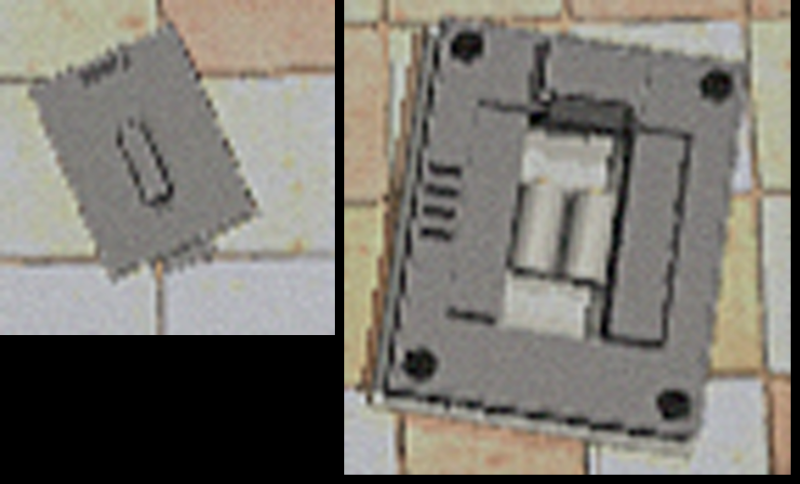

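{"name": "jog_arm", "arguments": {
  "deltas": [
    {"gripper": 0.6, "offset": [-0.0355, -0.0237, 0.003], "rotation": [0, 0, 0]},
    {"gripper": 0.6, "offset": [-0.0355, -0.0237, 0.003], "rotation": [0, 0, 0]},
    {"gripper": 0.6, "offset": [-0.0355, -0.0237, 0.003], "rotation": [0, 0, 0]},
    {"gripper": 0.6, "offset": [-0.0355, -0.0237, 0.003], "rotation": [0, 0, 0]},
    {"gripper": 0.6, "offset": [-0.0355, -0.0237, 0.003], "rotation": [0, 0, 0]},
    {"gripper": 0.6, "offset": [-0.0355, -0.0237, 0.003], "rotation": [0, 0, 0]},
    {"gripper": 0.6, "offset": [-0.0355, -0.0237, 0.003], "rotation": [0, 0, 0]},
    {"gripper": 0.6, "offset": [-0.0355, -0.0237, 0.003], "rotation": [0, 0, 0]},
    {"gripper": 0.6, "offset": [-0.0355, -0.0237, 0.003], "rotation": [0, 0, 0]},
    {"gripper": 0.6, "offset": [-0.0355, -0.0237, 0.003], "rotation": [0, 0, 0]},
    {"gripper": 0.6, "offset": [-0.0355, -0.0237, 0.003], "rotation": [0, 0, 0]},
    {"gripper": 0.6, "offset": [-0.0355, -0.0237, 0.003], "rotation": [0, 0, 0]}
  ]
}}

```text
clock: 1.35
position: [0.5011, 0.2158, 0.2062]
ee_rot: [0.132, 0.991, 0.0, 0.0]
ft_force: [-0.1, 0.8, -0.1]
grip_width: 0.6
grasp_force: 0.0
```

{"name": "jog_arm", "arguments": {
  "deltas": [
    {"offset": [0, 0, 0], "rotation": [0, 0, 8.3], "gripper": 0.6},
    {"offset": [0, 0, 0], "rotation": [0, 0, 8.3], "gripper": 0.6},
    {"offset": [0, 0, 0], "rotation": [0, 0, 8.3], "gripper": 0.6},
    {"offset": [0, 0, 0], "rotation": [0, 0, 8.3], "gripper": 0.6},
    {"offset": [0, 0, 0], "rotation": [0, 0, 8.3], "gripper": 0.6},
    {"offset": [0, 0, 0], "rotation": [0, 0, 8.3], "gripper": 0.6},
    {"offset": [0, 0, 0], "rotation": [0, 0, 8.3], "gripper": 0.6},
    {"offset": [0, 0, 0], "rotation": [0, 0, 8.3], "gripper": 0.6},
    {"offset": [0, 0, 0], "rotation": [0, 0, 8.3], "gripper": 0.6},
    {"offset": [0, 0, 0], "rotation": [0, 0, 8.3], "gripper": 0.6},
    {"offset": [0, 0, 0], "rotation": [0, 0, 8.3], "gripper": 0.6},
    {"offset": [0, 0, 0], "rotation": [0, 0, 8.3], "gripper": 0.6},
    {"offset": [0, 0, 0], "rotation": [0, 0, 8.3], "gripper": 0.6},
    {"offset": [0, 0, 0], "rotation": [0, 0, 8.3], "gripper": 0.6},
    {"offset": [0, 0, 0], "rotation": [0, 0, 8.3], "gripper": 0.6},
    {"offset": [0, 0, 0], "rotation": [0, 0, 8.3], "gripper": 0.6},
    {"offset": [0, 0, 0], "rotation": [0, 0, 8.3], "gripper": 0.6}
  ]
}}

```text
clock: 3.05
position: [0.5001, 0.2172, 0.2061]
ee_rot: [0.979, 0.203, -0.0, 0.0]
ft_force: [0.3, -0.6, 0.2]
grip_width: 0.606
grasp_force: 0.0
```

```bash
python3 - <<'E'
from h import *
import pickle
o=manip.get_obs(); print({k:np.round(v,3).tolist() for k,v in o.items() if k in("clock","joint_pos","position","ee_rot","ft_force","torque")})
a=imaging.camera("wrist"); pickle.dump((dict(o),a),open("w1.pkl","wb"))
cv2.imwrite("pics/w1.png",cv2.convertScaleAbs(cv2.resize(a,(800,600),interpolation=cv2.INTER_CUBIC),alpha=1.4))
E
```

```text
{'clock': 3.05, 'joint_pos': [-0.945, 0.186, 0.511, 1.749, -0.096, 1.232, -1.573], 'position': [0.5, 0.217, 0.206], 'ee_rot': [0.979, 0.203, -0.0, 0.0], 'ft_force': [0.297, -0.568, 0.23], 'torque': [-0.02, 0.016, -0.009]}
```

View pics/w1.png

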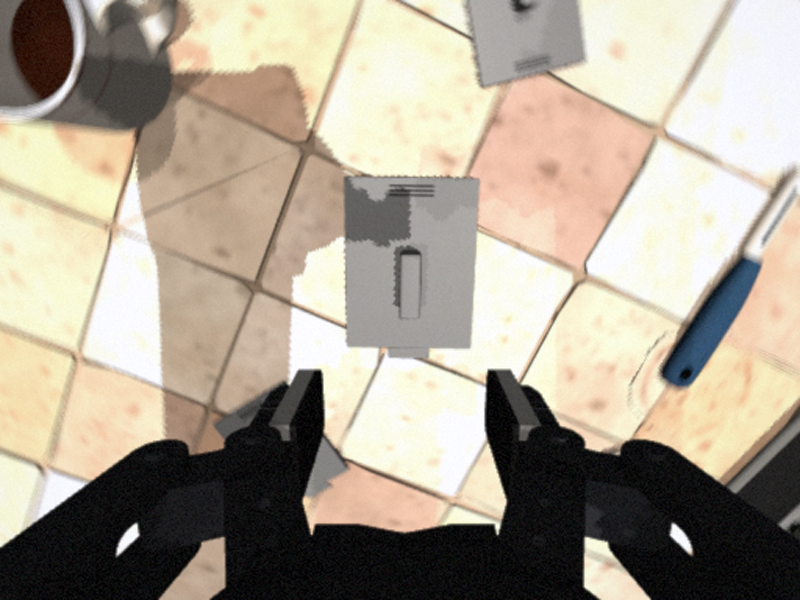

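The cover's plate corners are at (345,178), (479,178), (470,347) and (346,346) in the 800 px picture. The lip is at (408,352), and the rib top runs from (411,252) to (410,318).

```bash
python3 - <<'E'
from h import *
import pickle
o,a=pickle.load(open("w1.pkl","rb")); c=cam("wrist",o)
P=onz(c,np.array([(345,178),(479,178),(470,347),(346,346)])*.64,.008); print(P.round(4)); print(np.linalg.norm(P-np.roll(P,-1,0),axis=1).round(4))
m=P.mean(0); r=onz(c,np.array([(411,252),(410,318)])*.64,.028); l=onz(c,np.array([(408,357)])*.64,.003)
print(m,r,l)
d=(P[0]+P[1]-P[2]-P[3]); yaw=np.degrees(np.arctan2(d[1],d[0])); e=(P[0]+P[3]-P[1]-P[2]); print(yaw,np.degrees(np.arctan2(e[1],e[0]))-90)
ribc=m+np.r_[np.cos(np.radians(yaw)),np.sin(np.radians(yaw)),0]*-.010
print("rib from plate",ribc,"rib direct",r.mean(0))
Rm=R.from_quat(o["ee_rot"]).as_matrix(); print("tool yaw",np.degrees(np.arctan2(Rm[1,0],Rm[0,0])))
for z in (ribc,r.mean(0)): print((Rm.T@(np.r_[z[:2],.0215]-o["position"])).round(4))
# top camera check
print(proj(cam("top"),[np.r_[m[:2],.008]])/.64)
E
```

```text
[[0.5437 0.279  0.008 ]
 [0.579  0.1974 0.008 ]
 [0.4691 0.1516 0.008 ]
 [0.4339 0.2349 0.008 ]]
[0.0888 0.1191 0.0904 0.1184]
[0.50642108 0.21573508 0.008     ] [[0.5187087  0.22060829 0.028     ]
 [0.47743859 0.20330286 0.028     ]] [[0.44215583 0.18917991 0.003     ]]
22.2427494221868 23.12983609631857
rib from plate [0.4971652  0.21194976 0.008     ] rib direct [0.49807364 0.21195557 0.028     ]
tool yaw 23.388405638755284
[-0.0047  0.0037  0.1846]
[-0.0039  0.004   0.1846]
[[297.89330088 298.55226782]]
```

{"name": "jog_arm", "arguments": {
  "deltas": [
    {"gripper": 0.38, "offset": [-0.0043, 0.0038, 0.03], "rotation": [0, 0, 0.6]},
    {"gripper": 0.38, "offset": [0, 0, 0.04], "rotation": [0, 0, 0]},
    {"gripper": 0.38, "offset": [0, 0, 0.04], "rotation": [0, 0, 0]},
    {"gripper": 0.38, "offset": [0, 0, 0.03], "rotation": [0, 0, 0]},
    {"gripper": 0.38, "offset": [0, 0, 0.02], "rotation": [0, 0, 0]},
    {"gripper": 0.38, "offset": [0, 0, 0.015], "rotation": [0, 0, 0]},
    {"gripper": 0.38, "offset": [0, 0, 0.007], "rotation": [0, 0, 0]},
    {"gripper": 0.1, "offset": [0, 0, 0], "rotation": [0, 0, 0]},
    {"gripper": 0.05, "offset": [0, 0, 0], "rotation": [0, 0, 0]},
    {"gripper": 0.05, "offset": [0, 0, 0], "rotation": [0, 0, 0]},
    {"gripper": 0.05, "offset": [0, 0, 0], "rotation": [0, 0, 0]}
  ],
  "newtons": 50
}}

```text
clock: 4.2
position: [0.4983, 0.2123, 0.025]
ee_rot: [0.98, 0.201, 0.001, -0.0]
ft_force: [0.3, -0.6, -0.2]
grip_width: 0.147
grasp_force: 52.1
```

{"name": "jog_arm", "arguments": {
  "deltas": [
    {"gripper": 0.05, "offset": [0, 0, -0.015], "rotation": [0, 0, 0]},
    {"gripper": 0.05, "offset": [0, 0, -0.03], "rotation": [0, 0, 0]},
    {"gripper": 0.05, "offset": [0, 0, -0.04], "rotation": [0, 0, 0]},
    {"gripper": 0.05, "offset": [0, 0, -0.045], "rotation": [0, 0, 0]},
    {"gripper": 0.05, "offset": [-0.011, 0.0236, -0.02], "rotation": [0, 0, 0]},
    {"gripper": 0.05, "offset": [-0.011, 0.0236, -0.02], "rotation": [0, 0, 0]},
    {"gripper": 0.05, "offset": [-0.011, 0.0236, -0.02], "rotation": [0, 0, 0]},
    {"gripper": 0.05, "offset": [-0.011, 0.0236, -0.02], "rotation": [0, 0, 0]},
    {"gripper": 0.05, "offset": [-0.011, 0.0236, -0.02], "rotation": [0, 0, 0]},
    {"gripper": 0.05, "offset": [-0.011, 0.0236, -0.02], "rotation": [0, 0, 0]},
    {"gripper": 0.05, "offset": [-0.011, 0.0236, -0.02], "rotation": [0, 0, 0]},
    {"gripper": 0.05, "offset": [0, 0, 0], "rotation": [0, 0, 7.8]},
    {"gripper": 0.05, "offset": [0, 0, 0], "rotation": [0, 0, 7.8]},
    {"gripper": 0.05, "offset": [0, 0, 0], "rotation": [0, 0, 7.8]},
    {"gripper": 0.05, "offset": [0, 0, 0], "rotation": [0, 0, 7.8]},
    {"gripper": 0.05, "offset": [0, 0, 0], "rotation": [0, 0, 0]}
  ],
  "newtons": 70
}}

```text
clock: 5.8
position: [0.4918, 0.0294, 0.2953]
ee_rot: [0.997, -0.072, 0.0, -0.0]
ft_force: [-0.7, 0.3, -1.5]
grip_width: 0.141
grasp_force: 74.1
```

```bash
python3 - <<'E'
from h import *
import pickle
o=manip.get_obs(); print({k:np.round(v,3).tolist() for k,v in o.items() if k in("clock","joint_pos","position","ee_rot","ft_force","torque")})
a=imaging.camera("wrist"); pickle.dump((dict(o),a),open("w2.pkl","wb"))
cv2.imwrite("pics/w2.png",cv2.convertScaleAbs(cv2.resize(a,(800,600),interpolation=cv2.INTER_CUBIC),alpha=1.4))
E
```

```text
{'clock': 5.8, 'joint_pos': [-0.795, -0.018, 0.643, 1.747, 0.01, 1.408, -1.868], 'position': [0.492, 0.029, 0.295], 'ee_rot': [0.997, -0.072, 0.0, -0.0], 'ft_force': [-0.669, 0.308, -1.537], 'torque': [-0.037, 0.034, 0.038]}
```

View pics/w2.png

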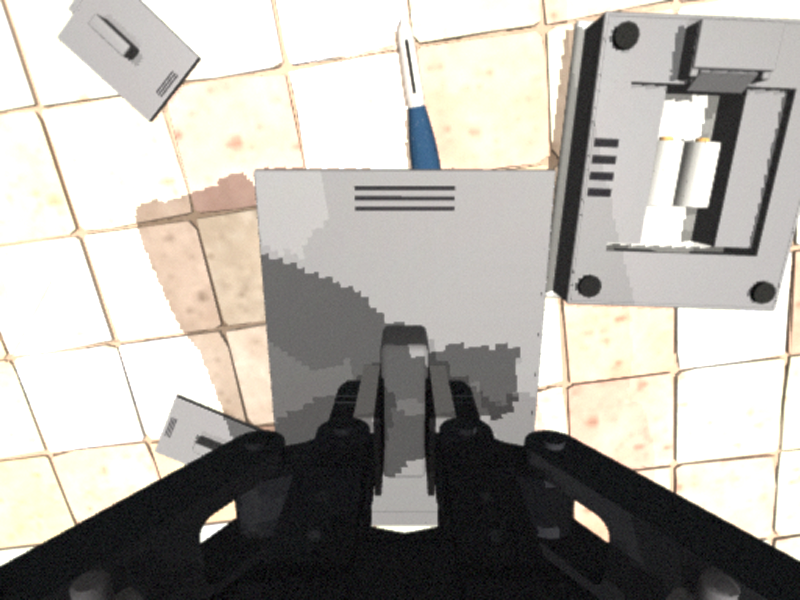

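The scale is clear on the right, with its feet at (625,36), (589,286) and (763,292). The opening's front edge runs near (607,246) to (756,252). I'll enlarge that area, along with the cover's rear edge.

```bash
python3 - <<'E'
from h import *
import pickle
o,a=pickle.load(open("w2.pkl","rb"))
w=cv2.convertScaleAbs(cv2.resize(a[0:204,352:512],None,fx=2.9,fy=2.9,interpolation=cv2.INTER_CUBIC),alpha=1.3)
cv2.imwrite("pics/w2c.png",w); print(w.shape)
E
```

```text
(592, 464, 3)
```

View pics/w2c.png

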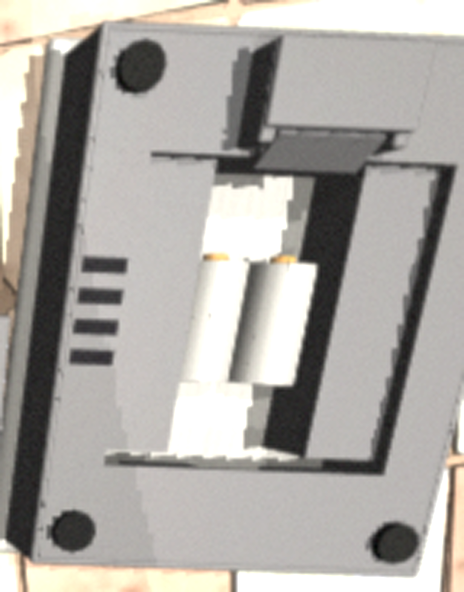

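In the crop (×2.9, origin 352,0), the opening corners are at about (152,152), (456,167), (383,473) and (105,464).

```bash
python3 - <<'E'
from h import *
import pickle
o,a=pickle.load(open("w2.pkl","rb")); c=cam("wrist",o)
f=lambda q:np.array(q)/2.9+[352,0]
P=onz(c,f([(152,152),(456,167),(383,473),(105,464)]),.048); print(P.round(4),np.linalg.norm(P-np.roll(P,-1,0),axis=1).round(4))
L=np.array([(61.25,60),(61.25,-60),(-61.25,-60),(-61.25,60)])/1e3
def fit(L,P):
    Lc,Pc=L-L.mean(0),P[:,:2]-P[:,:2].mean(0)
    y=np.arctan2((Lc[:,0]*Pc[:,1]-Lc[:,1]*Pc[:,0]).sum(),(Lc*Pc).sum()); M=np.array([[np.cos(y),-np.sin(y)],[np.sin(y),np.cos(y)]])
    t=P[:,:2].mean(0)-M@L.mean(0); print("fit",t.round(4),np.degrees(y).round(2),"res",(P[:,:2]-L@M.T-t).round(4).tolist()); return t,M
t,M=fit(L,P)
B=onz(c,f([(104,24),(35,560),(413,574)]),.048); print("body in scale",((B[:,:2]-t)@M).round(4).tolist())
F=onz(c,f([(142,66),(74,529),(394,542)]),.053); print("feet in scale",((F[:,:2]-t)@M).round(4).tolist())
# held cover in tool frame: rear corners (800px pic) at depth: cover plane z tool such that width 90
K,k,C=c; m=imaging.camera_model("wrist"); H=np.array(m["hand_eye"])
c2=(K,k,H); d,oo=ray(c2,np.array([(255,170),(553,170),(372,524),(438,525)])*.64)
for zt in (.012,.014,.016,.018): print(zt,(oo+d*((zt-oo[2])/d[:,2])[:,None]).round(4).tolist())
E
```

```text
[[ 0.5982 -0.1523  0.048 ]
 [ 0.5757 -0.27    0.048 ]
 [ 0.4568 -0.2479  0.048 ]
 [ 0.4778 -0.1303  0.048 ]] [0.1199 0.1209 0.1195 0.1224]
fit [ 0.5271 -0.2001] -10.46 res [[-0.0001, -0.0], [-0.0008, 0.0002], [0.0008, 0.0001], [-0.0, -0.0003]]
body in scale [[0.1046, 0.0853], [-0.1046, 0.0841], [-0.1045, -0.0835]]
feet in scale [[0.0897, 0.0708], [-0.089, 0.0709], [-0.0893, -0.0678]]
0.012 [[0.0687, -0.0433, 0.012], [0.0687, 0.0427, 0.012], [-0.0526, -0.0117, 0.012], [-0.053, 0.0118, 0.012]]
0.014 [[0.0687, -0.0439, 0.014], [0.0687, 0.0433, 0.014], [-0.0543, -0.0119, 0.014], [-0.0547, 0.012, 0.014]]
0.016 [[0.0687, -0.0445, 0.016], [0.0687, 0.0439, 0.016], [-0.0559, -0.012, 0.016], [-0.0564, 0.0121, 0.016]]
0.018 [[0.0687, -0.0451, 0.018], [0.0687, 0.0444, 0.018], [-0.0576, -0.0122, 0.018], [-0.0581, 0.0123, 0.018]]
```

{"name": "jog_arm", "arguments": {
  "deltas": [
    {"gripper": 0.05, "offset": [0.0099, 0.0369, 0], "rotation": [0, 0, 0]},
    {"gripper": 0.05, "offset": [0.0099, 0.0369, 0], "rotation": [0, 0, 0]},
    {"gripper": 0.05, "offset": [0.0099, 0.0369, 0], "rotation": [0, 0, 0]},
    {"gripper": 0.05, "offset": [0.0099, 0.0369, 0], "rotation": [0, 0, 0]},
    {"gripper": 0.05, "offset": [0.0099, 0.0369, 0], "rotation": [0, 0, 0]},
    {"gripper": 0.05, "offset": [0.0099, 0.0369, 0], "rotation": [0, 0, 0]},
    {"gripper": 0.05, "offset": [0, 0, 0.04], "rotation": [0, 0, 2.2]},
    {"gripper": 0.05, "offset": [0, 0, 0.04], "rotation": [0, 0, 0]},
    {"gripper": 0.05, "offset": [0, 0, 0.03], "rotation": [0, 0, 0]},
    {"gripper": 0.05, "offset": [0, 0, 0], "rotation": [0, 6.25, 0]},
    {"gripper": 0.05, "offset": [0, 0, 0], "rotation": [0, 6.25, 0]},
    {"gripper": 0.05, "offset": [0, 0, 0], "rotation": [0, 6.25, 0]},
    {"gripper": 0.05, "offset": [0, 0, 0], "rotation": [0, 6.25, 0]},
    {"gripper": 0.05, "offset": [0, 0, 0], "rotation": [0, 0, 0]}
  ],
  "newtons": 70
}}

```text
clock: 7.25
position: [0.5173, -0.1968, 0.1833]
ee_rot: [0.972, -0.086, 0.216, 0.018]
ft_force: [0.7, -0.6, -1.8]
grip_width: 0.139
grasp_force: 74.1
```

```bash
cat >> h.py <<'E'
TS=np.array([.5271,-.2001,0]); RS=R.from_euler("z",-10.46,degrees=True).as_matrix()
TC=np.array([-.0087,0,.025])   # TCP in cover frame
def state(show=True):
    o=manip.get_obs(); Rt=R.from_quat(o["ee_rot"]).as_matrix()
    Rc=RS.T@Rt@np.diag([1,-1,-1.]); tcp=RS.T@(np.array(o["position"])-TS); O=tcp-Rc@TC
    e=R.from_matrix(Rc).as_euler("zyx",degrees=True)
    if show:
        g=lambda p:((O+Rc@np.array(p)/1e3)*1e3).round(1).tolist()
        print("t",o["clock"],"tcp",(tcp*1e3).round(1).tolist(),"zyx",e.round(2).tolist(),"liptop",g((-70,0,3)),"root",g((-60,0,3)),"rear",g((60,0,8)))
        print("F scale",(RS.T@o["ft_force"]).round(1).tolist(),"M",(RS.T@o["torque"]).round(2).tolist(),"grip",round(o["grip_width"],3),"q",np.round(o["joint_pos"],2).tolist())
    return o,Rt,Rc,tcp,O
def step(d,n=1):   # scale-frame mm shift -> tool offset
    _,Rt,*_=state(0); print("offset",d,(Rt.T@RS@np.array(d)/1e3/n).round(5).tolist())
E
python3 - <<'E'
from h import *
o,Rt,Rc,tcp,O=state()
lip=(O+Rc@[-.07,0,.003])*1e3
step(np.array([-55,0,60])-lip,5); step([0,0,-1]);step([-1,0,0]);step([0,1,0])
E
```

```text
t 7.25 tcp [-10.2, 1.4, 183.3] zyx [0.43, -25.03, 0.34] liptop [-56.5, 1.2, 137.5] root [-47.4, 1.3, 141.7] rear [59.2, 1.9, 197.0]
F scale [0.8, -0.5, -1.8] M [0.02, 0.58, -0.0] grip 0.139 q [-0.57, -0.15, 0.85, 2.13, 0.09, 0.68, -1.51]
offset [  1.4747946   -1.24399178 -77.47439163] [-0.00629, 0.0003, 0.01416]
offset [0, 0, -1] [-0.00042, 0.0, 0.00091]
offset [-1, 0, 0] [-0.00091, -1e-05, -0.00042]
offset [0, 1, 0] [0.0, -0.001, 1e-05]
```

{"name": "jog_arm", "arguments": {
  "deltas": [
    {"gripper": 0.05, "offset": [-0.0063, 0.0003, 0.01416], "rotation": [0, 0, 0]},
    {"gripper": 0.05, "offset": [-0.0063, 0.0003, 0.01416], "rotation": [0, 0, 0]},
    {"gripper": 0.05, "offset": [-0.0063, 0.0003, 0.01416], "rotation": [0, 0, 0]},
    {"gripper": 0.05, "offset": [-0.0063, 0.0003, 0.01416], "rotation": [0, 0, 0]},
    {"gripper": 0.05, "offset": [-0.0063, 0.0003, 0.01416], "rotation": [0, 0, 0]},
    {"gripper": 0.05, "offset": [-0.0022, 0, 0.0046], "rotation": [0, 0, 0]},
    {"gripper": 0.05, "offset": [-0.0022, 0, 0.0046], "rotation": [0, 0, 0]},
    {"gripper": 0.05, "offset": [-0.0022, 0, 0.0046], "rotation": [0, 0, 0]},
    {"gripper": 0.05, "offset": [-0.0022, 0, 0.0046], "rotation": [0, 0, 0]},
    {"gripper": 0.05, "offset": [0, 0, 0], "rotation": [0, 0, 0]},
    {"gripper": 0.05, "offset": [0, 0, 0], "rotation": [0, 0, 0]}
  ]
}}

```text
clock: 8.35
position: [0.5213, -0.1996, 0.0868]
ee_rot: [0.973, -0.086, 0.215, 0.02]
ft_force: [-0.1, 0.3, -0.8]
grip_width: 0.141
grasp_force: 74.1
```

```bash
python3 -c "
from h import *
state(); step([-1,0,0])"
```

```text
t 8.35 tcp [-5.8, -0.6, 86.8] zyx [0.32, -24.95, 0.07] liptop [-52.1, -0.9, 41.0] root [-43.1, -0.8, 45.2] rear [63.6, -0.2, 100.4]
F scale [-0.2, 0.2, -0.8] M [0.01, 0.51, 0.05] grip 0.141 q [-0.56, 0.12, 0.93, 2.21, -0.38, 0.46, -1.09]
offset [-1, 0, 0] [-0.00091, -0.0, -0.00042]
```

{"name": "jog_arm", "arguments": {
  "deltas": [
    {"gripper": 0.05, "offset": [-0.002, 0, -0.0005], "rotation": [0, 0, 0]},
    {"gripper": 0.05, "offset": [-0.002, 0, -0.0005], "rotation": [0, 0, 0]},
    {"gripper": 0.05, "offset": [-0.002, 0, -0.0005], "rotation": [0, 0, 0]},
    {"gripper": 0.05, "offset": [-0.002, 0, -0.0005], "rotation": [0, 0, 0]},
    {"gripper": 0.05, "offset": [-0.0009, 0, -0.0004], "rotation": [0, 0, 0]},
    {"gripper": 0.05, "offset": [0, 0, 0], "rotation": [0, 0, 0]},
    {"gripper": 0.05, "offset": [0, 0, 0], "rotation": [0, 0, 0]}
  ]
}}

```text
clock: 9.05
position: [0.5117, -0.1976, 0.0849]
ee_rot: [0.972, -0.087, 0.216, 0.019]
ft_force: [0.1, 0.9, -1.6]
grip_width: 0.141
grasp_force: 74.1
```

```bash
python3 -c "
from h import *
state()"
```

```text
t 9.05 tcp [-15.6, -0.3, 84.9] zyx [0.22, -25.01, 0.11] liptop [-61.8, -0.5, 39.0] root [-52.8, -0.5, 43.3] rear [53.9, -0.1, 98.5]
F scale [-0.1, 0.9, -1.6] M [0.03, 0.58, -0.01] grip 0.141 q [-0.58, 0.09, 0.95, 2.23, -0.34, 0.44, -1.12]
```

{"name": "jog_arm", "arguments": {
  "deltas": [
    {"gripper": 0.05, "offset": [-0.0009, 0, -0.0004], "rotation": [0, 0, 0]},
    {"gripper": 0.05, "offset": [-0.0009, 0, -0.0004], "rotation": [0, 0, 0]},
    {"gripper": 0.05, "offset": [-0.0009, 0, -0.0004], "rotation": [0, 0, 0]},
    {"gripper": 0.05, "offset": [0, 0, 0], "rotation": [0, 0, 0]}
  ]
}}

```text
clock: 9.45
position: [0.5091, -0.1973, 0.0851]
ee_rot: [0.972, -0.087, 0.216, 0.019]
ft_force: [2.7, 0.3, -0.8]
grip_width: 0.141
grasp_force: 73.9
```

```bash
python3 -c "
from h import *
state()"
```

```text
t 9.45 tcp [-18.2, -0.5, 85.1] zyx [0.2, -25.06, 0.09] liptop [-64.4, -0.7, 39.2] root [-55.4, -0.6, 43.5] rear [51.2, -0.3, 98.8]
F scale [2.6, 0.7, -0.8] M [-0.08, -0.02, -0.04] grip 0.141 q [-0.59, 0.08, 0.95, 2.24, -0.32, 0.44, -1.13]
```

{"name": "jog_arm", "arguments": {
  "deltas": [
    {"gripper": 0.05, "offset": [-0.0009, 0, -0.0004], "rotation": [0, 0, 0]},
    {"gripper": 0.05, "offset": [0, -0.001, 0], "rotation": [0, 0, 0]},
    {"gripper": 0.05, "offset": [0, -0.001, 0], "rotation": [0, 0, 0]},
    {"gripper": 0.05, "offset": [0, -0.001, 0], "rotation": [0, 0, 0]},
    {"gripper": 0.05, "offset": [0, -0.001, 0], "rotation": [0, 0, 0]},
    {"gripper": 0.05, "offset": [0, -0.001, 0], "rotation": [0, 0, 0]},
    {"gripper": 0.05, "offset": [0, 0, 0], "rotation": [0, 0, 0]}
  ]
}}

```text
clock: 10.15
position: [0.5097, -0.1926, 0.0856]
ee_rot: [0.972, -0.087, 0.217, 0.02]
ft_force: [4.8, -2.6, -1.3]
grip_width: 0.138
grasp_force: 73.8
```

```bash
python3 -c "
from h import *
state()"
```

```text
t 10.15 tcp [-18.5, 4.2, 85.6] zyx [0.19, -25.15, 0.05] liptop [-64.6, 4.0, 39.7] root [-55.5, 4.0, 43.9] rear [51.0, 4.4, 99.4]
F scale [5.2, -1.7, -1.3] M [-0.28, -0.69, -0.09] grip 0.138 q [-0.6, 0.07, 0.96, 2.25, -0.3, 0.44, -1.17]
```

{"name": "jog_arm", "arguments": {
  "deltas": [
    {"gripper": 0.05, "offset": [-0.0002, -0.001, 0.0004], "rotation": [0, 0, 0]},
    {"gripper": 0.05, "offset": [0, -0.001, 0], "rotation": [0, 0, 0]},
    {"gripper": 0.05, "offset": [0, -0.001, 0], "rotation": [0, 0, 0]},
    {"gripper": 0.05, "offset": [0, -0.001, 0], "rotation": [0, 0, 0]},
    {"gripper": 0.05, "offset": [0, 0, 0], "rotation": [0, 0, 0]}
  ]
}}

```text
clock: 10.65
position: [0.5105, -0.1888, 0.0852]
ee_rot: [0.972, -0.087, 0.217, 0.02]
ft_force: [4.6, -2.6, -0.7]
grip_width: 0.139
grasp_force: 73.8
```

```bash
python3 -c "
from h import *
state()"
```

```text
t 10.65 tcp [-18.4, 8.1, 85.2] zyx [0.19, -25.16, 0.04] liptop [-64.5, 8.0, 39.3] root [-55.5, 8.0, 43.5] rear [51.0, 8.3, 99.0]
F scale [5.0, -1.7, -0.7] M [-0.38, -0.7, -0.08] grip 0.139 q [-0.61, 0.07, 0.96, 2.25, -0.28, 0.43, -1.19]
```

{"name": "jog_arm", "arguments": {
  "deltas": [
    {"gripper": 0.05, "offset": [0, -0.001, 0], "rotation": [0, 0, 0]},
    {"gripper": 0.05, "offset": [0, -0.001, 0], "rotation": [0, 0, 0]},
    {"gripper": 0.05, "offset": [0, -0.001, 0], "rotation": [0, 0, 0]},
    {"gripper": 0.05, "offset": [0, 0, 0], "rotation": [0, 0, 0]}
  ]
}}

```text
clock: 11.05
position: [0.511, -0.1859, 0.0852]
ee_rot: [0.972, -0.087, 0.217, 0.02]
ft_force: [4.2, -3.4, -0.2]
grip_width: 0.14
grasp_force: 73.8
```

```bash
python3 -c "
from h import *
state()"
```

```text
t 11.05 tcp [-18.4, 11.1, 85.2] zyx [0.18, -25.16, 0.04] liptop [-64.5, 10.9, 39.3] root [-55.5, 10.9, 43.5] rear [51.0, 11.3, 99.1]
F scale [4.7, -2.6, -0.2] M [-0.41, -0.73, -0.08] grip 0.14 q [-0.62, 0.06, 0.96, 2.25, -0.27, 0.43, -1.21]
```

{"name": "jog_arm", "arguments": {
  "deltas": [
    {"gripper": 0.05, "offset": [0.0018, 0, 0.0008], "rotation": [0, 0, 0]},
    {"gripper": 0.05, "offset": [0, 0.004, 0], "rotation": [0, 0, 0]},
    {"gripper": 0.05, "offset": [0, 0.004, 0], "rotation": [0, 0, 0]},
    {"gripper": 0.05, "offset": [0, 0.004, 0], "rotation": [0, 0, 0]},
    {"gripper": 0.05, "offset": [0, 0, 0], "rotation": [0, 0, 0]},
    {"gripper": 0.05, "offset": [-0.0018, 0, -0.0008], "rotation": [0, 0, 0]},
    {"gripper": 0.05, "offset": [0, 0.001, 0], "rotation": [0, 0, 0]},
    {"gripper": 0.05, "offset": [0, 0.001, 0], "rotation": [0, 0, 0]},
    {"gripper": 0.05, "offset": [0, 0.001, 0], "rotation": [0, 0, 0]},
    {"gripper": 0.05, "offset": [0, 0, 0], "rotation": [0, 0, 0]}
  ]
}}

```text
clock: 12.05
position: [0.508, -0.1998, 0.0849]
ee_rot: [0.972, -0.087, 0.216, 0.019]
ft_force: [5.0, 1.4, -1.1]
grip_width: 0.142
grasp_force: 73.8
```

```bash
python3 -c "
from h import *
state()"
```

```text
t 12.05 tcp [-18.8, -3.1, 84.9] zyx [0.22, -25.1, 0.11] liptop [-65.0, -3.3, 39.0] root [-55.9, -3.3, 43.2] rear [50.6, -2.9, 98.6]
F scale [4.6, 2.3, -1.1] M [0.3, -0.63, -0.05] grip 0.142 q [-0.58, 0.08, 0.95, 2.24, -0.33, 0.44, -1.12]
```

{"name": "jog_arm", "arguments": {
  "deltas": [
    {"gripper": 0.05, "offset": [0, 0.001, 0], "rotation": [0, 0, 0]},
    {"gripper": 0.05, "offset": [0, 0.001, 0], "rotation": [0, 0, 0]},
    {"gripper": 0.05, "offset": [0, 0.001, 0], "rotation": [0, 0, 0]},
    {"gripper": 0.05, "offset": [0, 0, 0], "rotation": [0, 0, 0]}
  ]
}}

```text
clock: 12.45
position: [0.5058, -0.2029, 0.0837]
ee_rot: [0.973, -0.088, 0.215, 0.019]
ft_force: [-0.1, -0.5, -0.5]
grip_width: 0.141
grasp_force: 74.1
```

```bash
python3 -c "
from h import *
state()"
```

```text
t 12.45 tcp [-20.4, -6.6, 83.7] zyx [0.2, -24.91, 0.09] liptop [-66.7, -6.8, 38.0] root [-57.7, -6.8, 42.2] rear [49.1, -6.4, 97.3]
F scale [-0.0, -0.5, -0.5] M [0.05, 0.48, -0.06] grip 0.141 q [-0.57, 0.08, 0.95, 2.24, -0.34, 0.45, -1.1]
```

{"name": "jog_arm", "arguments": {
  "deltas": [
    {"gripper": 0.05, "offset": [-0.0007, 0, -0.0009], "rotation": [0, 0, 0]},
    {"gripper": 0.05, "offset": [-0.0007, 0.0005, -0.0009], "rotation": [0, 0, 0]},
    {"gripper": 0.05, "offset": [0, 0, 0], "rotation": [0, 0, 0]}
  ]
}}

```text
clock: 12.75
position: [0.5043, -0.2031, 0.0853]
ee_rot: [0.972, -0.087, 0.215, 0.019]
ft_force: [0.1, 0.2, -0.8]
grip_width: 0.137
grasp_force: 74.1
```

```bash
python3 -c "
from h import *
state()"
```

```text
t 12.75 tcp [-21.9, -7.1, 85.3] zyx [0.2, -24.98, 0.1] liptop [-68.2, -7.2, 39.4] root [-59.1, -7.2, 43.6] rear [47.5, -6.8, 98.9]
F scale [0.1, 0.2, -0.8] M [0.01, 0.57, 0.08] grip 0.137 q [-0.58, 0.07, 0.96, 2.24, -0.33, 0.45, -1.12]
```

{"name": "jog_arm", "arguments": {
  "deltas": [
    {"gripper": 0.05, "offset": [0.0008, 0, 0.0028], "rotation": [0, -3.1, 0]},
    {"gripper": 0.05, "offset": [0.0008, 0, 0.0028], "rotation": [0, -3.1, 0]},
    {"gripper": 0.05, "offset": [0.0008, 0, 0.0028], "rotation": [0, -3.1, 0]},
    {"gripper": 0.05, "offset": [0.0008, 0, 0.0028], "rotation": [0, -3.1, 0]},
    {"gripper": 0.05, "offset": [0, 0, 0], "rotation": [0, 0, 0]}
  ]
}}

```text
clock: 13.25
position: [0.5125, -0.2044, 0.0759]
ee_rot: [0.99, -0.088, 0.109, 0.011]
ft_force: [0.5, 0.1, -1.5]
grip_width: 0.138
grasp_force: 74.1
```

```bash
python3 -c "
from h import *
state()"
```

```text
t 13.25 tcp [-13.6, -6.8, 75.9] zyx [0.26, -12.56, -0.03] liptop [-68.7, -7.1, 41.1] root [-58.9, -7.1, 43.3] rear [57.1, -6.5, 74.3]
F scale [0.5, 0.2, -1.5] M [-0.01, 0.24, 0.06] grip 0.138 q [-0.51, 0.28, 0.92, 2.06, -0.41, 0.73, -1.09]
```

{"name": "jog_arm", "arguments": {
  "deltas": [
    {"gripper": 0.05, "offset": [0.0001, 0, 0.0028], "rotation": [0, -3, 0]},
    {"gripper": 0.05, "offset": [0.0001, 0, 0.0028], "rotation": [0, -3, 0]},
    {"gripper": 0.05, "offset": [0, 0, 0], "rotation": [0, 0, 0]},
    {"gripper": 0.05, "offset": [0, 0, 0], "rotation": [0, 0, 0]}
  ]
}}

```text
clock: 13.65
position: [0.5131, -0.2048, 0.0707]
ee_rot: [0.994, -0.09, 0.059, 0.005]
ft_force: [5.1, 0.1, -0.8]
grip_width: 0.138
grasp_force: 74.0
```

```bash
python3 -c "
from h import *
state()"
```

```text
t 13.65 tcp [-13.0, -7.2, 70.7] zyx [0.16, -6.77, -0.0] liptop [-71.2, -7.4, 41.6] root [-61.3, -7.3, 42.8] rear [57.3, -7.0, 61.9]
F scale [5.0, 1.0, -0.8] M [0.03, -0.92, -0.1] grip 0.138 q [-0.47, 0.37, 0.9, 1.98, -0.42, 0.85, -1.1]
```

{"name": "jog_arm", "arguments": {
  "deltas": [
    {"gripper": 0.05, "offset": [0.0009, 0, 0.0009], "rotation": [0, -1, 0]},
    {"gripper": 0.05, "offset": [0, 0, 0], "rotation": [0, 0, 0]},
    {"gripper": 0.15, "offset": [0, 0, 0], "rotation": [0, 0, 0]},
    {"gripper": 0.25, "offset": [0, 0, 0], "rotation": [0, 0, 0]},
    {"gripper": 0.35, "offset": [0, 0, 0], "rotation": [0, 0, 0]},
    {"gripper": 0.35, "offset": [0, 0, 0], "rotation": [0, 0, 0]},
    {"gripper": 0.35, "offset": [0, 0, -0.01], "rotation": [0, 0, 0]},
    {"gripper": 0.35, "offset": [0, 0, -0.02], "rotation": [0, 0, 0]},
    {"gripper": 0.2, "offset": [0, 0, -0.03], "rotation": [0, -3, 0]},
    {"gripper": 0, "offset": [0, 0, -0.03], "rotation": [0, -2.8, 0]},
    {"gripper": 0, "offset": [0, 0, -0.02], "rotation": [0, 0, 0]},
    {"gripper": 0, "offset": [-0.025, 0, 0], "rotation": [0, 0, 0]},
    {"gripper": 0, "offset": [0, 0, 0], "rotation": [0, 0, 0]}
  ],
  "newtons": 40
}}

```text
clock: 14.95
position: [0.4801, -0.1996, 0.1802]
ee_rot: [0.996, -0.09, -0.002, -0.001]
ft_force: [-0.2, -0.0, -0.2]
grip_width: 0.002
grasp_force: 0.0
```

```bash
python3 - <<'E'
from h import *
import pickle
o,*_=state()
a=imaging.camera("wrist"); pickle.dump((dict(o),a),open("w3.pkl","wb"))
cv2.imwrite("pics/w3.png",cv2.convertScaleAbs(cv2.resize(a,(800,600),interpolation=cv2.INTER_CUBIC),alpha=1.4))
E
```

```text
t 14.95 tcp [-46.4, -8.0, 180.2] zyx [0.08, 0.21, 0.08] liptop [-107.7, -8.1, 158.4] root [-97.7, -8.1, 158.4] rear [22.3, -7.9, 163.0]
F scale [-0.2, -0.0, -0.2] M [-0.01, 0.02, 0.03] grip 0.002 q [-0.6, 0.22, 1.03, 1.86, -0.2, 1.18, -1.25]
```

View pics/w3.png

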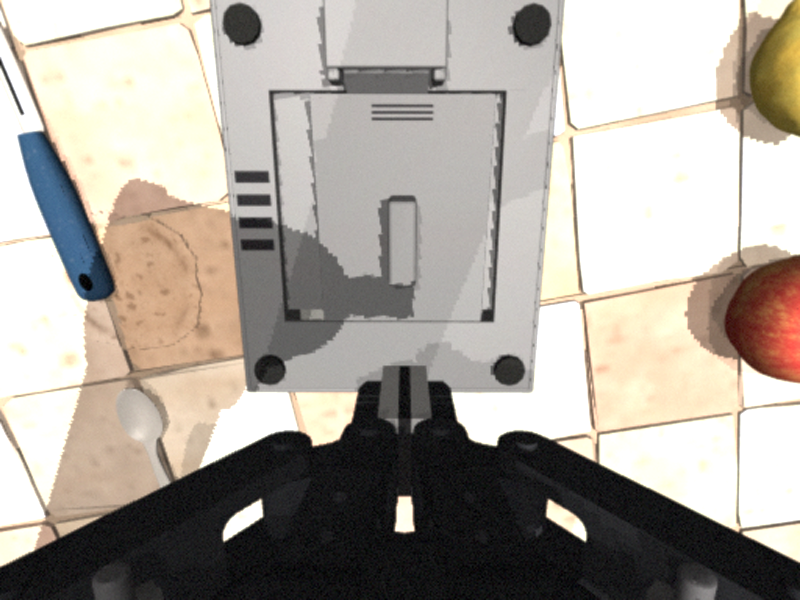

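The cover is hooked at the front edge (row 321). Its rear edge, at row 93 with the lines at (402,112), rests under and against the nose. The bystanders haven't moved. I'll press at x≈40 mm with the fingers closed.

{"name": "jog_arm", "arguments": {
  "deltas": [
    {"gripper": 0, "offset": [0.03, 0, 0], "rotation": [0, 0.2, 0]},
    {"gripper": 0, "offset": [0.03, 0, 0], "rotation": [0, 0, 0]},
    {"gripper": 0, "offset": [0.0265, -0.0005, 0.02], "rotation": [0, 0, 0]},
    {"gripper": 0, "offset": [0, 0, 0.035], "rotation": [0, 0, 0]},
    {"gripper": 0, "offset": [0, 0, 0.03], "rotation": [0, 0, 0]},
    {"gripper": 0, "offset": [0, 0, 0.015], "rotation": [0, 0, 0]},
    {"gripper": 0, "offset": [0, 0, 0.004], "rotation": [0, 0, 0]},
    {"gripper": 0, "offset": [0, 0, 0], "rotation": [0, 0, 0]}
  ]
}}

```text
clock: 15.8
position: [0.5674, -0.214, 0.0758]
ee_rot: [0.996, -0.09, 0.0, 0.0]
ft_force: [0.4, -0.5, -0.4]
grip_width: -0.001
grasp_force: 0.0
```

```bash
python3 -c "
from h import *
state()"
```

```text
t 15.8 tcp [42.2, -6.4, 75.8] zyx [0.19, -0.01, -0.0] liptop [-19.1, -6.6, 53.8] root [-9.1, -6.5, 53.8] rear [110.9, -6.1, 58.8]
F scale [0.5, -0.4, -0.4] M [-0.01, -0.05, 0.01] grip -0.001 q [-0.37, 0.58, 0.86, 1.73, -0.49, 1.07, -1.09]
```

{"name": "jog_arm", "arguments": {
  "deltas": [
    {"gripper": 0, "offset": [-0.001, 0, 0.002], "rotation": [0, 0, 0]},
    {"gripper": 0, "offset": [0, 0, 0.002], "rotation": [0, 0, 0]},
    {"gripper": 0, "offset": [0, 0, 0.002], "rotation": [0, 0, 0]},
    {"gripper": 0, "offset": [0, 0, 0.0015], "rotation": [0, 0, 0]},
    {"gripper": 0, "offset": [0, 0, 0], "rotation": [0, 0, 0]}
  ]
}}

```text
clock: 16.3
position: [0.5669, -0.2138, 0.0687]
ee_rot: [0.996, -0.089, 0.001, -0.0]
ft_force: [1.0, 0.2, 5.0]
grip_width: 0.002
grasp_force: 2.2
```

{"name": "jog_arm", "arguments": {
  "deltas": [
    {"gripper": 0, "offset": [0, 0, 0.0015], "rotation": [0, 0, 0]},
    {"gripper": 0, "offset": [0, 0, 0.0015], "rotation": [0, 0, 0]},
    {"gripper": 0, "offset": [0, 0, 0.0015], "rotation": [0, 0, 0]},
    {"gripper": 0, "offset": [0, 0, 0.0015], "rotation": [0, 0, 0]},
    {"gripper": 0, "offset": [0, 0, 0], "rotation": [0, 0, 0]}
  ]
}}

```text
clock: 16.8
position: [0.5661, -0.2136, 0.0616]
ee_rot: [0.996, -0.089, -0.0, -0.0]
ft_force: [0.8, 0.0, 0.4]
grip_width: -0.003
grasp_force: 0.4
```

{"name": "jog_arm", "arguments": {
  "deltas": [
    {"gripper": 0, "offset": [0, 0, 0.001], "rotation": [0, 0, 0]},
    {"gripper": 0, "offset": [0, 0, 0.001], "rotation": [0, 0, 0]},
    {"gripper": 0, "offset": [0, 0, 0.001], "rotation": [0, 0, 0]},
    {"gripper": 0, "offset": [0, 0, 0], "rotation": [0, 0, 0]}
  ]
}}

```text
clock: 17.2
position: [0.5659, -0.2136, 0.0592]
ee_rot: [0.996, -0.09, -0.0, -0.0]
ft_force: [-3.1, 1.6, 8.0]
grip_width: -0.001
grasp_force: 3.9
```

{"name": "jog_arm", "arguments": {
  "deltas": [
    {"gripper": 0, "offset": [0, 0, 0.001], "rotation": [0, 0, 0]},
    {"gripper": 0, "offset": [0, 0, 0.001], "rotation": [0, 0, 0]},
    {"gripper": 0, "offset": [0, 0, 0], "rotation": [0, 0, 0]}
  ]
}}

```text
clock: 17.5
position: [0.566, -0.2137, 0.0591]
ee_rot: [0.996, -0.09, -0.0, -0.001]
ft_force: [-11.7, 6.6, 29.3]
grip_width: -0.004
grasp_force: 15.0
```

{"name": "jog_arm", "arguments": {
  "deltas": [
    {"gripper": 0, "offset": [0, 0, -0.01], "rotation": [0, 0, 0]},
    {"gripper": 0, "offset": [0, 0, -0.03], "rotation": [0, 0, 0]},
    {"gripper": 0, "offset": [0, 0, -0.04], "rotation": [0, 0, 0]},
    {"gripper": 0, "offset": [-0.02, 0, -0.03], "rotation": [0, 0, 0]},
    {"gripper": 0, "offset": [-0.035, 0, 0], "rotation": [0, 0, 0]},
    {"gripper": 0, "offset": [-0.035, 0, 0], "rotation": [0, 0, 0]},
    {"gripper": 0, "offset": [0, 0, 0], "rotation": [0, 0, 0]}
  ]
}}

```text
clock: 18.2
position: [0.4737, -0.1973, 0.1662]
ee_rot: [0.996, -0.091, -0.001, -0.002]
ft_force: [1.5, -0.2, 0.1]
grip_width: -0.0
grasp_force: 0.0
```

```bash
python3 - <<'E'
from h import *
o,*_=state()
a=imaging.camera("wrist"); c=cam("wrist",o)
sc=lambda p:TS+RS@(np.array(p)/1e3)
# predicted pixels: fitted cover corners (top, z48) and latch tip out/in
q=proj(c,[sc(p) for p in [(60,37.7,48),(60,-52.3,48),(-60,-52.3,48),(-60,37.7,48),(56.5,20,49.5),(56.5,-20,49.5),(65.5,0,49.5)]])
x0,y0=int(q[:4,0].min())-25,max(0,int(q[:,1].min())-45); w=a[y0:y0+190,x0:x0+190]; print(x0,y0,((q-[x0,y0])*3).round(0).tolist())
cv2.imwrite("pics/w4.png",cv2.convertScaleAbs(cv2.resize(w,None,fx=3,fy=3,interpolation=cv2.INTER_CUBIC),alpha=1.4))
E
```

```text
t 18.2 tcp [-53.0, -7.0, 166.2] zyx [0.07, 0.12, 0.22] liptop [-114.3, -7.0, 144.4] root [-104.3, -7.0, 144.3] rear [15.7, -6.8, 149.1]
F scale [1.5, 0.1, 0.1] M [-0.03, -0.01, 0.02] grip -0.0 q [-0.62, 0.22, 1.05, 1.89, -0.22, 1.15, -1.24]
174 0 [[77.0, 141.0], [440.0, 142.0], [417.0, 606.0], [98.0, 605.0], [148.0, 156.0], [310.0, 156.0], [229.0, 116.0]]
```

View pics/w4.png

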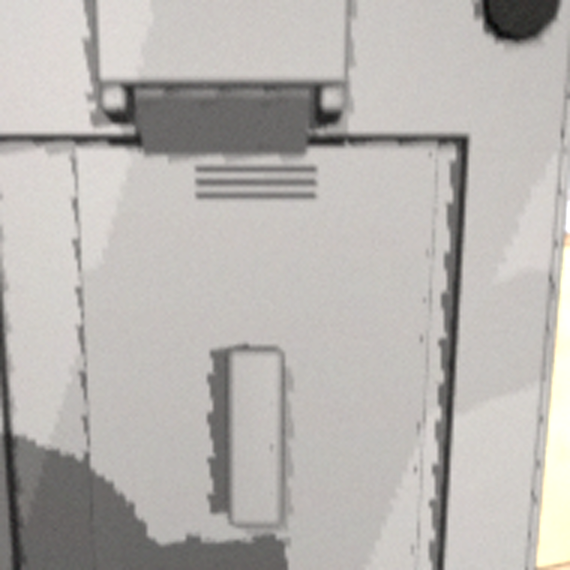

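The nose tip is at row 153, against a predicted 156 for fully out. It overlaps the cover's rear edge at rows 141–145, and the rear corners (76,143) and (438,142) match the flat fitted pose.

```bash
python3 -c "
from workcell import workorder
print(workorder.hand_in())"
```

```text
the job is handed in; nothing more can be done
None
```

The battery cover is hooked in and lies flat with the spring catch snapped over its rear edge, checked in a close picture before I handed the job in at about 18 s; the final press peaked at about 29 N, more than the 5 to 15 N needed to pass the catch.

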